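# Bring a printing plate's edge out over the filing ledge

## Robot

A 6-joint arm with a two-finger parallel gripper is mounted at the origin on the work surface; the furniture and walls round the work are solid. World frame = base frame: x ahead of the robot, y to its left, z up, the work surface at z = 0. Lengths are in m, angles in rad, forces in N, time in s.
With the tool pointing down it reaches from about 0.4 to 0.825 m from the base axis. Payload 7 kg.
Tool frame: the origin (TCP) lies at the very end of the fingers, on their centre line; the grasp point (between the pads) lies 19 mm behind it (arm.pinch_z is the z of the grasp point in the tool frame, in m); z points along the fingers, y is the direction in which the jaws open and shut (so a half turn about z gives the same grasp; the last joint's range is limited). The gripper opens to 88 mm and grips with 3 to 60 N. Pads are 19 mm wide; open, the fingers measure 130 mm over their backs; the gripper's body (78 mm by 193 mm) begins 47 mm behind the grasp point.
Start: joints at [-0.983, 0.359, 0.012, 0, -1.224, -0.288], TCP at [0.199, -0.645, 0.192] pointing down, gripper open.
Joint ranges: [-3.07, 3.07], [-1.43, 2.12], [-1.02, 1.25], [-3.03, 1.67], [-3.05, -0], [-3.03, 3.03]. Speed limits (rad/s): [2.39, 2.39, 3.01, 3.14, 3.14, 3.14].

## Interface

Orientations are given as [roll, pitch, yaw] about the fixed x, y, z axes, in that order (R = Rz(yaw) Ry(pitch) Rx(roll)).
In Python, from station import arm gives the robot as it stands.
- The arm moves only by the tool drive_tool, never from a script. Its argument "targets" is a list of rows, each a list of 6 numbers: the shift along the world's x, y, z in units of 0.04 m (1.0 is 0.04 m), then the turn, a rotation vector about the world's x, y, z in units of 6 degrees (1.0 is 6 degrees). In form: [[x, y, z, wx, wy, wz], ...]. A call has 1 to 5 rows; each row shifts and turns the commanded pose from where the row before left it; what a row does not reach is not made up. A row lasts 1/8 s, in which the tool goes at most 62.5 mm and 10.7 degrees, less where a joint would pass 70% of its speed; a pose out of reach is approached as far as the arm can. A call with a number of a shift or a turn outside -1 to 1 is refused whole. A call with a gripper value outside its range is refused whole. "claw" is the opening, from 0 (shut) to 1 (fully open), set as the call begins (left out, the last holds). The fingers move at their own pace and stop on an object; "newtons" is the grip in N (left out, the last holds). Time passes only in rows, so rows that do not move let the fingers close. It gives the time, the measured TCP pose, the force and the opening at its end, in the units of the state.
- arm.get_state(): the state, without advancing time (a new reading comes with each control period).
- arm.grab_frame(name): name is "side" or "top"; returns (picture, depth): 480x640x3 uint8, red, green, blue; 480x640 float32, m along the optical axis (not along the pixel's ray), 0 where there is no reading.
- arm.get_calibration(name): a dict with "mtx" (3x3 intrinsics, pixels), "dist_coeffs" ([k1, k2, p1, p2, k3] as OpenCV has them; the pictures are not rectified), "origin" and "rotation" of the camera in the world. Camera axes: x right, y up, looking along -z (the intrinsics and any distortion apply to the point x, -y, -z); pixel columns grow to the right and rows downward; lengths in m; the calibration is good to about 2 mm. A picture is of the moment at which its call begins. get_calibration takes no time and is no camera call.
- arm.job_done(): hands the job in, once; it reports no verdict.
Trained networks look in the newest picture that a camera, given by its name, has taken for a name from the list of things; names that differ only in an ending like _2 or _b are one class to them, and where a whole thing is asked for, a point or a joint stands for the part that bears it (a point fixed in the world has none). Each returns a list of dicts, best first, with "score" (0 to 1); they miss things now and then, are a little off and sometimes report something else, mostly with a low value. They report only what shows in the picture. A call takes as long as a camera call.
- arm.search_frame(target, camera): "point" ([x, y, z] in m, in the coordinates of the camera as it stood for that picture, good to about 4 mm: the middle of the surface that is visible of it).
- arm.cut_out(target, camera): "pixels" (480x640 bool, what is visible of it).
- arm.landmark_of(target, camera): "point" ([x, y, z] in m, in the coordinates of the camera as it stood for that picture, good to about 4 mm: a listed point, or the origin of a listed thing).
The state is a dict: "t": time; "q": joint angles; "qd": joint speeds; "joint_efforts": joint torques, N m; "eef_pos": TCP position; "ee_rot": TCP orientation; "force": force on the tool from outside, world axes, zero at the start; "moment": the same for the moment, N m; "width": finger opening in m.
Only numpy, scipy, OpenCV 4.12 (cv2) and the standard library are available. Lean on these libraries where they do the work, as an engineer would, in place of code of your own. Each camera call takes 0.05 s, during which the arm holds its last target. There are 200 camera calls.

## Task

The copper printing plate must be set up for filing the bevel on its short edge: push it flat against the fence of the wooden ledge, and along the fence towards the end marked with the red tag, until about 3 cm of it stick out over that end of the ledge. Only push or slide it with the fingertips, never lift it or let it tip off, leave the loose jar, bottle and sanding block where they stand, and finish with the hand clear of everything.

Things in the scene. Friction and masses are not known exactly. Their poses are not given: they have to be found in the camera images.
- plate: printing plate, loose: bright copper sheet on a black board, together 96 x 130 x 6 mm, about 0.25 kg, too wide for a gripper. Origin at the centre of its underside; x across (96 mm), y along (130 mm), z up. It lies on the ledge, at first slightly turned (up to 0.12 rad), 10 to 18 mm short of its place at the fence and within 25 mm of the ledge's middle.
- ledge: filing ledge, fixed: pale wooden board 138 x 280 mm, its flat top 40 mm above the table. Origin on the table top; y along it (open ends at y = +-140 mm), x across (board from x = -75 mm, the robot's side, to +63), z up. Fence: darker strip along the far side, face at x = +48 mm, top at z = 54 mm. A plate against the fence has its origin at x = 0; with 30 mm sticking out at an end, at y = +-105 mm.
- red_tag: red tag, 13 x 50 x 4 mm, fixed flat on top of the fence at one end of the ledge (its centre 112 mm from the ledge's middle, so its y in the ledge's frame is +112 or -112 mm); it marks the end over which the plate is to stick out. Origin at the centre of its underside.
- white_tag: white tag, the same size, fixed at the other end of the fence. Origin at the centre of its underside.
- varnish: varnish jar, loose bystander: amber, round, 52 mm wide and 73 mm tall, standing on the table near an end of the ledge. Origin at the centre of its foot.
- ink: red ink bottle, loose bystander: round, 36 mm wide and 63 mm tall, standing on the table near an end of the ledge. Origin at the centre of its foot.
- sanding: pine sanding block, loose bystander: 57 x 112 x 34 mm, lying on the table beyond the left end of the ledge. Origin at the centre of its underside.

How it is judged:
By the outcome, as a careful person would: the job done as asked, in the order asked, and still so for the second after the job is handed in, with the robot touching nothing.
It also fails if it takes over 64 s, if anything falls off the work surface, if the arm or the gripper's body presses on something with over 40 N, if the wrist force passes 120 N, or if a joint passes its speed limit or range.

## Working session

There is one attempt and no reset: what is moved stays moved. The work goes in short steps, Python scripts to look and compute and a tool call to move; the robot and the scene stay as the last step left them, time stands still between calls to the robot, and variables do not carry over. Pictures are saved under pics/ and viewed, about 8 in all and at most 12, crops included, and the job is handed in when it is done.

Besides the shell and the picture viewer there is one more tool, called after "Request:" by a JSON object that holds its "op" and its "data". drive_tool: Moves the arm, as the interface text tells. Shifts and turns lie within -1 to 1; 1 stands for 0.04 m of shift or 6 degrees of turn. Its arguments: {"type":"object","properties":{"targets":{"type":"array"},"claw":{"type":"number"},"newtons":{"type":"number"}},"required":["targets"]}

```bash
mkdir -p pics
cat > h.py <<'E'
import numpy as np, cv2
from station import arm
def w(cam,p):
    c=arm.get_calibration(cam); return np.array(c["origin"])+np.array(c["rotation"])@np.array(p)
def pix2w(cam,uv,d):
    c=arm.get_calibration(cam); K=np.array(c["mtx"],float)
    n=cv2.undistortPoints(np.array(uv,np.float64).reshape(-1,1,2),K,np.array(c["dist_coeffs"],float)).reshape(-1,2)
    d=np.asarray(d,float).reshape(-1)
    P=np.c_[n[:,0]*d,-n[:,1]*d,-d]
    return np.array(c["origin"])+P@np.array(c["rotation"]).T
def mask_pts(t,cam,depth):
    r=arm.cut_out(t,cam)
    if not r: return None,None
    m=r[0]["pixels"]&(depth>0); v,u=np.nonzero(m)
    return r[0]["score"],pix2w(cam,np.c_[u,v],depth[v,u])
E
cat > look.py <<'E'
from h import *
import sys
np.set_printoptions(precision=4,suppress=True)
for cam in ["top","side"]:
    im,d=arm.grab_frame(cam); cv2.imwrite(f"pics/{cam}_{sys.argv[1]}.png",im[:,:,::-1])
    print(cam,arm.get_calibration(cam)["origin"])
    for t in ["plate","ledge","red_tag","white_tag","varnish","ink","sanding"]:
        r=arm.landmark_of(t,cam); s,P=mask_pts(t,cam,d)
        print(t,[(round(x["score"],2),w(cam,x["point"])) for x in r[:2]])
        if P is not None and len(P)>10:
            z=np.median(P[:,2]); Q=P[abs(P[:,2]-z)<.006] ; rc=cv2.minAreaRect((Q[:,:2]*1000).astype(np.float32))
            print("   mask",round(s,2),len(P),"med",np.median(P,0),"rect",np.round(rc[0],1),np.round(rc[1],1),round(rc[2],1))
E
python3 look.py 0
```

```text
top [0.2668 0.0605 1.063 ]Traceback (most recent call last):
  File "look.py", line 8, in <module>
    r=arm.landmark_of(t,cam); s,P=mask_pts(t,cam,d)
                                  ~~~~~~~~^^^^^^^^^
  File "h.py", line 15, in mask_pts
    return r[0]["score"],pix2w(cam,np.c_[u,v],depth[v,u])
                         ~~~~~^^^^^^^^^^^^^^^^^^^^^^^^^^^
  File "h.py", line 10, in pix2w
    return np.array(c["origin"])+P@np.array(c["rotation"]).T
           ~~~~~~~~~~~~~~~~~~~~~^~~~~~~~~~~~~~~~~~~~~~~~~~~~
ValueError: operands could not be broadcast together with shapes (3,) (2349,)
```

```bash
sed -i '2a from scipy.spatial.transform import Rotation\ndef RR(r):\n    return Rotation.from_euler("xyz",np.array(r,float)).as_matrix()' h.py; sed -i 's/np.array(c\["rotation"\])/RR(c["rotation"])/' h.py; python3 -c "
from h import *
print(arm.get_calibration('top'))"; python3 look.py 0
```

```text
{'mtx': array([[452.20381282,   0.        , 320.13921912],
       [  0.        , 452.20381282, 240.11703104],
       [  0.        ,   0.        ,   1.        ]]), 'dist_coeffs': array([0.03168095, 0.        , 0.        , 0.        , 0.        ]), 'origin': array([0.2667726 , 0.06045999, 1.06295135]), 'rotation': array([ 1.51080572e-01,  5.40929694e-04, -1.57563180e+00])}
top [0.2668 0.0605 1.063 ]
plate [(0.9, array([ 0.4261, -0.0424,  0.0422])), (0.6, array([0.4801, 0.1016, 0.0496]))]
   mask 0.58 2368 med [ 0.4214 -0.0424  0.0456] rect [422.5 -43.2] [130.7  97.3] 88.7
ledge []
   mask 0.84 5063 med [0.4219 0.0222 0.04  ] rect [418.6 -19.7] [124.2 279.7] 4.4
red_tag [(0.46, array([ 0.4993, -0.1254,  0.0535]))]
   mask 0.54 134 med [ 0.4951 -0.1241  0.0578] rect [ 495.1 -125.5] [13.6 52.9] 3.7
white_tag [(0.56, array([0.4795, 0.0982, 0.0503]))]
varnish [(0.9, array([ 0.2991,  0.2935, -0.0017]))]
   mask 0.98 529 med [0.2965 0.2862 0.0518] rect [298.3 291.2] [48.8 48.7] 62.8
ink [(0.62, array([ 0.3482, -0.3259,  0.0018]))]
   mask 0.59 301 med [ 0.35   -0.3175  0.0419] rect [ 351.5 -3
[... 349 characters left out ...]
.4255, -0.02  , -0.0017]))]
   mask 0.76 5947 med [ 0.4199 -0.1093  0.0394] rect [422.7 -21.3] [139.4 280.4] 5.0
red_tag [(0.73, array([ 0.4905, -0.1287,  0.0498]))]
   mask 0.7 138 med [ 0.4931 -0.1292  0.0583] rect [ 493.7 -127.8] [13.4 45.8] 2.3
white_tag [(0.52, array([0.4763, 0.0969, 0.0545]))]
varnish [(0.68, array([ 0.2983,  0.2922, -0.0043]))]
   mask 0.72 654 med [0.294  0.273  0.0397] rect [291.5 273.8] [24.9 50.4] 74.6
ink [(0.68, array([ 0.35  , -0.324 ,  0.0022]))]
   mask 0.84 1095 med [ 0.3464 -0.3355  0.0405] rect [ 347.6 -330.4] [26.2 33. ] 67.7
sanding [(0.96, array([0.4067, 0.3761, 0.0049]))]
   mask 0.68 598 med [0.3999 0.3383 0.0319] rect [403.2 368.5] [105.4  52.8] 89.1
```

View pics/top_0.png

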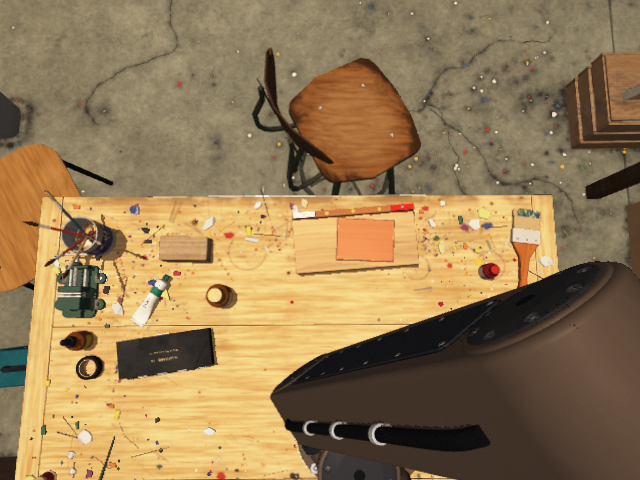

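View pics/side_0.png

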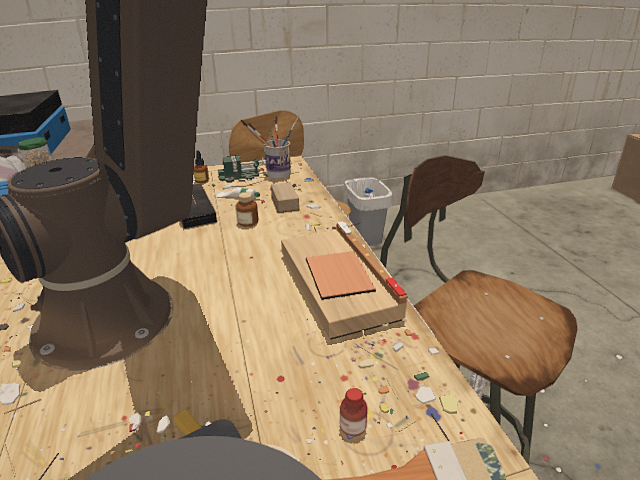

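```bash
cat > st.py <<'E'
from h import *
np.set_printoptions(precision=4,suppress=True)
s=arm.get_state(); r=s["ee_rot"]
print(s["t"],s["eef_pos"],"rpy",r,"q",s["q"],"F",s["force"],s["width"]); R=RR(r); print(R)
L=np.array([.4293,-.0198]);a=np.radians(4.7)
c=np.array([[np.cos(a),np.sin(a)],[-np.sin(a),np.cos(a)]]); print("tcp in ledge mm",1000*c@(np.array(s["eef_pos"][:2])-L))
E
python3 st.py
```

```text
1.65 [ 0.1993 -0.6449  0.1924] rpy [ 3.1416 -0.     -2.8418] q [-0.9829  0.3586  0.0119  0.     -1.2241 -0.2881] F [0.8873 0.313  0.767 ] 0.08733347880504679
[[-0.9554 -0.2953 -0.    ]
 [-0.2953  0.9554  0.    ]
 [ 0.      0.     -1.    ]]
tcp in ledge mm [-280.4272 -604.1265]
```

Request:
{"op": "drive_tool", "data": {"targets": [[1,1,0,0,0,0],[1,1,0,0,0,0],[1,1,0,0,0,0],[1,1,0,0,0,0],[1,1,0,0,0,0]], "claw": 0.6}}

```text
t: 2.28
eef_pos: [0.4005, -0.4435, 0.1928]
ee_rot: [-3.141, 0.0, -2.842]
force: [0.4, -0.4, -0.6]
width: 0.0528
```

Request:
{"op": "drive_tool", "data": {"targets": [[0.6,1,0,0,0,-0.5],[0.6,1,0,0,0,-0.5],[0.6,1,0,0,0,-0.5],[0.5,1,0,0,0,-0.58],[0,1,0,0,0,0]]}}

```text
t: 2.9
eef_pos: [0.4924, -0.2434, 0.1923]
ee_rot: [-3.141, 0.0, -3.06]
force: [0.5, 0.6, -0.5]
width: 0.0529
```

Request:
{"op": "drive_tool", "data": {"targets": [[0,1,0,0,0,0],[0,1,0,0,0,0],[0,1,0,0,0,0],[0,1,0,0,0,0],[0,0.5,0,0,0,0]]}}

```text
t: 3.52
eef_pos: [0.4914, -0.0632, 0.1928]
ee_rot: [3.141, 0.001, -3.058]
force: [-0.3, -0.0, -0.3]
width: 0.0529
```

Request:
{"op": "drive_tool", "data": {"targets": [[-0.6,0.1,0,0,1,0],[-0.8,0.1,0,0,1,0],[-0.8,0.1,0,0,1,0],[-0.8,0.08,0,0,0.5,0],[-0.9,0,0,0,0,0]]}}

```text
t: 4.15
eef_pos: [0.3343, -0.0496, 0.1917]
ee_rot: [3.111, -0.368, -3.054]
force: [-0.6, 0.3, -0.0]
width: 0.0525
```

```bash
python3 st.py
```

```text
4.15 [ 0.3343 -0.0496  0.1917] rpy [ 3.1106 -0.3676 -3.0544] q [ 0.3017  0.0657 -0.3913 -0.1075 -1.4681 -1.7609] F [-0.5768  0.2863 -0.0051] 0.05250887280139509
[[-0.9296 -0.076  -0.3605]
 [-0.0813  0.9967 -0.0004]
 [ 0.3594  0.0289 -0.9327]]
tcp in ledge mm [-97.0741 -21.9047]
```

Request:
{"op": "drive_tool", "data": {"targets": [[0,0,-0.9,-0.28,0,0],[0,0,-0.9,0,0,0],[0,0,-0.9,0,0,0],[0,0,-0.5,0,0,0],[0,0,-0.3,0,0,0]]}}

```text
t: 4.78
eef_pos: [0.3345, -0.0498, 0.0519]
ee_rot: [-3.142, -0.368, -3.065]
force: [-0.6, 0.7, 0.5]
width: 0.0527
```

```bash
python3 st.py; python3 look.py 1 | egrep 'top|side|plate|ledge|mask' | head -6;  python3 - <<'E'
import cv2
a=cv2.imread('pics/side_1.png'); b=cv2.imread('pics/top_1.png')
cv2.imwrite('pics/c1.png',cv2.hconcat([cv2.resize(a[200:380,220:440],(400,327)),cv2.resize(b[170:310,260:440],(400,327))]))
E
```

```text
4.775 [ 0.3345 -0.0498  0.0519] rpy [-3.1415 -0.368  -3.0651] q [ 0.3259  0.231  -0.5763 -0.0986 -1.123  -1.7613] F [-0.6319  0.711   0.4654] 0.05271196500084132
[[-0.9303 -0.0764 -0.3587]
 [-0.0713  0.9971 -0.0275]
 [ 0.3597 -0.0001 -0.9331]]
tcp in ledge mm [-96.9192 -22.1717]
top [0.2668 0.0605 1.063 ]
plate [(0.58, array([ 0.4277, -0.0413,  0.0432]))]
   mask 0.58 407 med [ 0.4415 -0.0009  0.0459] rect [409.9 -13.5] [134.1  68.3] 34.0
ledge []
   mask 0.8 697 med [0.4741 0.0307 0.0417] rect [423.8 -36.3] [116.  245.8] 4.2
   mask 0.64 403 med [0.2966 0.2883 0.0548] rect [297.9 292.7] [43.2 46.3] 89.6
```

View pics/c1.png

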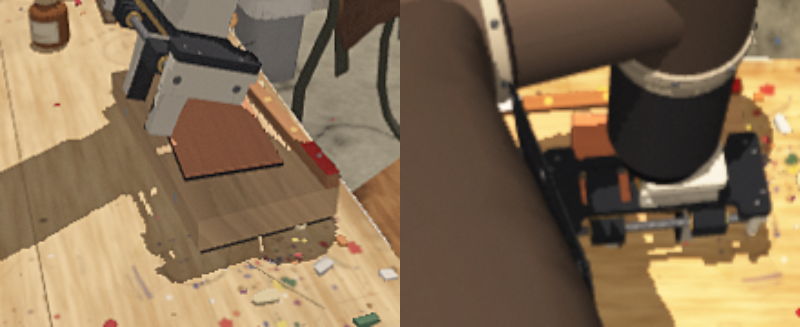

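Request:
{"op": "drive_tool", "data": {"targets": [[0,0,-0.16,0,0,0],[0.15,0.012,0,0,0,0],[0.15,0.012,0,0,0,0],[0.1,0.008,0,0,0,0],[0.1,0.008,0,0,0,0]]}}

```text
t: 6.9
eef_pos: [0.3557, -0.048, 0.046]
ee_rot: [3.141, -0.368, -3.065]
force: [0.3, -0.2, 0.2]
width: 0.0522
```

Request:
{"op": "drive_tool", "data": {"targets": [[0.05,0.004,0,0,0,0],[0.05,0.004,0,0,0,0],[0.05,0.004,0,0,0,0],[0.05,0.004,0,0,0,0],[0,0,0,0,0,0]]}}

```text
t: 7.52
eef_pos: [0.3635, -0.0474, 0.0461]
ee_rot: [3.141, -0.368, -3.065]
force: [-0.2, 0.2, 1.2]
width: 0.0527
```

Request:
{"op": "drive_tool", "data": {"targets": [[0.05,0.004,0,0,0,0],[0.05,0.004,0,0,0,0],[0.05,0.004,0,0,0,0],[0,0,0,0,0,0]]}}

```text
t: 8.02
eef_pos: [0.3694, -0.0469, 0.046]
ee_rot: [3.141, -0.368, -3.065]
force: [0.5, -0.0, 0.5]
width: 0.0526
```

Request:
{"op": "drive_tool", "data": {"targets": [[0.03,0.002,0,0,0,0],[0.03,0.002,0,0,0,0],[0,0,0,0,0,0]]}}

```text
t: 8.4
eef_pos: [0.3718, -0.0468, 0.0461]
ee_rot: [3.141, -0.368, -3.065]
force: [-0.2, 1.4, -0.1]
width: 0.0522
```

Request:
{"op": "drive_tool", "data": {"targets": [[0.03,0.002,0,0,0,0],[0,0,0,0,0,0]]}}

```text
t: 8.65
eef_pos: [0.373, -0.0467, 0.0461]
ee_rot: [3.141, -0.368, -3.065]
force: [0.5, 1.2, 0.4]
width: 0.0527
```

Request:
{"op": "drive_tool", "data": {"targets": [[0.03,0.002,0,0,0,0],[0,0,0,0,0,0]]}}

```text
t: 8.9
eef_pos: [0.3742, -0.0466, 0.0461]
ee_rot: [3.141, -0.368, -3.065]
force: [-1.4, -0.9, 0.2]
width: 0.0529
```

```bash
python3 st.py; python3 look.py 2 | egrep 'top|side|plate|ledge|mask' | tail -8;  python3 - <<'E'
import cv2
a=cv2.imread('pics/side_2.png')
cv2.imwrite('pics/c2.png',cv2.resize(a[200:350,260:440],(720,600)))
E
```

```text
8.9 [ 0.3742 -0.0466  0.0461] rpy [ 3.1415 -0.3676 -3.065 ] q [ 0.3062  0.2956 -0.5011 -0.0905 -1.1344 -1.7472] F [-1.372  -0.9404  0.2274] 0.05285792686034157
[[-0.9305 -0.0765 -0.3583]
 [-0.0714  0.9971 -0.0274]
 [ 0.3594  0.0001 -0.9332]]
tcp in ledge mm [-57.0965 -22.2398]
plate [(0.75, array([ 0.4208, -0.0408,  0.0407]))]
   mask 0.73 1882 med [ 0.4173 -0.0642  0.0451] rect [419.5 -44.7] [131.3  95.1] 87.5
ledge [(0.93, array([ 0.426 , -0.0218, -0.001 ]))]
   mask 0.85 5185 med [ 0.4083 -0.124   0.0392] rect [422.9 -20.5] [138.4 282.5] 4.7
   mask 0.56 154 med [ 0.4931 -0.13    0.0584] rect [ 493.7 -126.8] [13.7 51.2] 5.2
   mask 0.79 614 med [0.2942 0.2724 0.0407] rect [293.1 273.2] [26.  50.2] 83.0
   mask 0.83 1061 med [ 0.346  -0.3358  0.0402] rect [ 347.5 -331. ] [26.3 32.7] 64.2
   mask 0.57 655 med [0.4007 0.3373 0.0317] rect [403.7 372.2] [113.2  53.2] 89.0
```

View pics/c2.png

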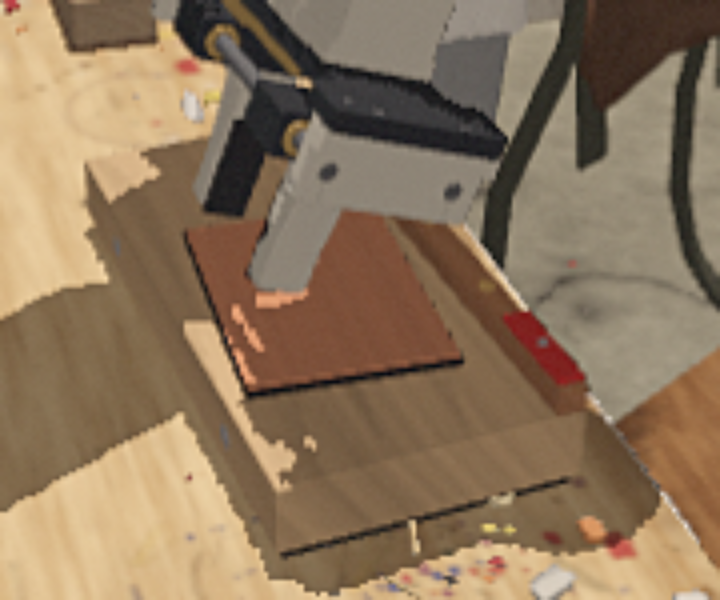

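```bash
cat >> h.py <<'E'
def proj(cam,P):
    c=arm.get_calibration(cam); q=(np.atleast_2d(P)-np.array(c["origin"]))@RR(c["rotation"]); q=q*[1,-1,-1]
    return cv2.projectPoints(q.reshape(-1,1,3),np.zeros(3),np.zeros(3),np.array(c["mtx"],float),np.array(c["dist_coeffs"],float))[0].reshape(-1,2)
E
python3 - <<'E'
from h import *
s=arm.get_state(); R=RR(s["ee_rot"]); p=np.array(s["eef_pos"])
L=[]
for y in (-.047,-.0264,.0264,.047):
  for x in (-.0095,.0095): L.append(p+R@[x,y,0])
uv=proj("side",L); print(np.round(np.c_[(uv-[260,200])*4,np.array(L)*1000],1))
im,d=arm.grab_frame("side")
for c in [(250,285),(300,290),(275,275),(290,240),(240,210)]:
  u,v=260+c[0]//4,200+c[1]//4; print(c,pix2w("side",[[u,v]],[d[v,u]]))
E
```

```text
[[273.6 369.7 386.6 -92.8  42.6]
 [234.1 365.7 368.9 -94.2  49.5]
 [256.6 343.  385.  -72.3  42.6]
 [217.7 338.9 367.3 -73.6  49.5]
 [216.2 279.7 380.9 -19.6  42.7]
 [178.9 275.1 363.3 -21.   49.5]
 [201.5 256.8 379.4   0.9  42.7]
 [164.9 252.  361.7  -0.5  49.5]]
(250, 285) [[ 0.39327562 -0.02957484  0.0442843 ]]
(300, 290) [[ 0.39957897 -0.08834464  0.07890962]]
(275, 275) [[ 0.38717701 -0.08929044  0.08991983]]
(290, 240) [[ 0.39401926 -0.08955158  0.10443934]]
(240, 210) [[ 0.39294536 -0.01924914  0.07874668]]
```

Run:
```python
from h import *
im,d=arm.grab_frame("side")
v,u=np.mgrid[262:300:2,306:346:2]
P=pix2w("side",np.c_[u.ravel(),v.ravel()],d[v,u].ravel()).reshape(*v.shape,3)
print("u",u[0])
for i in range(v.shape[0]): print(v[i,0],np.round(P[i,:,2]*1000).astype(int))
```

```text
u [306 308 310 312 314 316 318 320 322 324 326 328 330 332 334 336 338 340
 342 344]
262 [ 41  45  46  46  45  45  44  45  46  98  98 101 101 100 100 100  98  97
  46  46]
264 [39 42 45 45 43 44 46 46 46 93 96 99 99 95 95 94 94 45 46 45]
266 [39 41 45 45 46 45 45 45 85 90 94 93 92 93 91 91 89 45 44 45]
268 [40 39 45 45 45 46 45 45 85 88 91 89 90 89 85 86 46 45 45 45]
270 [40 38 43 46 47 46 46 46 44 86 87 86 85 84 84 83 47 47 46 45]
272 [39 38 40 45 46 45 45 45 46 84 82 82 81 80 79 44 45 46 46 45]
274 [39 38 40 43 46 45 46 46 45 46 46 45 45 44 46 46 46 45 44 46]
276 [40 38 40 42 46 45 45 45 44 46 46 44 45 45 45 45 45 47 45 45]
278 [38 38 39 39 46 45 47 46 45 44 46 46 47 45 45 44 47 46 45 44]
280 [41 40 40 40 43 45 45 45 45 44 45 46 45 46 46 46 44 45 45 45]
282 [39 40 40 40 41 45 46 46 46 45 45 45 46 46 46 46 45 46 45 44]
284 [37 40 40 38 40 44 46 46 46 45 45 46 47 46 45 44 46 45 46 46]
286 [35 39 41 40 40 43 46 46 46 46 43 45 45 46 45 45 45 45 46 46]
288 [31 37 39 40 40 39 47 45 44 44 46 46 46 46 44 45 45 45 45 45]
290 [25 34 40 40 39 39 43 46 44 46 44 46 45 45 46 44 44 46 47 46]
292 [ 21  30 498  40  40  39  40  46  46  46  46  44  45  46  46  44  46  44
  44  45]
294 [16 23 33 39 39 39 39 45 47 45 46 46 46 46 44 46 45 44 45 43]
296 [12 20 27 36 38 41 39 43 46 45 46 44 44 42 43 42 41 41 41 41]
298 [-2 15 23 30 39 39 38 40 43 42 42 41 41 40 39 39 38 39 39 39]
```

```bash
cat > hand.py <<'E'
from h import *
s=arm.get_state(); R=RR(s["ee_rot"]); p=np.array(s["eef_pos"])
for cam in ("side","top"):
    im,d=arm.grab_frame(cam); v,u=np.nonzero(d>0)
    P=pix2w(cam,np.c_[u,v],d[v,u]); T=(P-p)@R
    k=(P[:,2]>.063)&(abs(T[:,1])<.11)&(abs(T[:,0])<.06)&(T[:,2]>-.15)&(T[:,2]<.05)
    T=T[k]*1000; print(cam,len(T))
    for a in range(-100,100,10):
        q=T[(T[:,1]>=a)&(T[:,1]<a+10)]
        if len(q)>3: print("y",a,"zmax",np.round(np.percentile(q[:,2],[100,98,90])),"x of lowest",np.round(q[q[:,2]>q[:,2].max()-6][:,0]))if len(q[q[:,2]>q[:,2].max()-6])<12 else print("y",a,"zmax",np.round(np.percentile(q[:,2],[100,98,90])),"xr",np.round([q[q[:,2]>q[:,2].max()-6][:,0].min(),q[q[:,2]>q[:,2].max()-6][:,0].max()]))
E
python3 hand.py
```

```text
side 3873
y -100 zmax [-100. -103. -112.] xr [-37.  39.]
y -90 zmax [ -99. -100. -102.] xr [-37.  40.]
y -80 zmax [-133. -133. -140.] x of lowest [40. 39. 40. 38. 39. 39. 39. 39. 38. 39.]
y -70 zmax [-103. -104. -107.] xr [27. 40.]
y -60 zmax [-104. -106. -114.] xr [27. 40.]
y -50 zmax [-35. -36. -42.] xr [-10.  12.]
y -40 zmax [-36. -38. -45.] x of lowest [12. 12. 11. 11. 11. 11. 11. 11. 11.]
y -30 zmax [-34. -40. -58.] x of lowest [10.  9.]
y -20 zmax [-111. -112. -116.] x of lowest [30. 32. 31. 28. 27. 32. 32. 32. 31. 32. 31.]
y -10 zmax [-111. -111. -113.] xr [27. 33.]
y 0 zmax [-112. -112. -114.] xr [28. 32.]
y 10 zmax [-111. -112. -114.] xr [26. 32.]
y 20 zmax [-33. -35. -41.] xr [-10.  11.]
y 30 zmax [-34. -39. -52.] x of lowest [12. 12. 12. 10. 11.  9.]
y 40 zmax [-39. -43. -75.] x of lowest [11. 10. 11.]
y 50 zmax [-105. -106. -110.] x of lowest [39. 39. 39. 38. 39. 39. 39. 39. 38.]
y 60 zmax [-132. -132. -134.] xr [ 1. 39.]
y 70 zmax [-100. -104. -109.] x of lowest [39. 35. 37. 32. 31. 30. 35.]
y 80 zmax [ -99. -100. -105.] xr [31. 39.]
y 90 zmax [-124. -124. -127.] x of lo
[... 498 characters left out ...]
 [ 9. 10. 11.  9.  9.]
y -30 zmax [-36. -39. -46.] x of lowest [-6. -4. -3.  6.  9.]
y -20 zmax [-111. -112. -116.] x of lowest [24. 25. 28. 30. 29. 29. 30. 30. 29.]
y -10 zmax [-113. -114. -115.] xr [24. 32.]
y 0 zmax [-115. -115. -116.] xr [23. 31.]
y 10 zmax [-111. -114. -116.] xr [24. 31.]
y 20 zmax [ -39.  -46. -115.] x of lowest [10.  9.]
y 30 zmax [ -36.  -43. -111.] x of lowest [8. 9. 9.]
y 40 zmax [ -49. -106. -120.] x of lowest [10.]
y 50 zmax [-104. -107. -116.] x of lowest [-26.  -5.  15.  35.  36.  37.  36.  36.  37.]
y 60 zmax [-109. -114. -117.] x of lowest [-26.  29.  31.  30.  31.  31.]
y 70 zmax [-139. -140. -141.] xr [-39.  33.]
y 80 zmax [-138. -139. -141.] xr [-42.  -9.]
```

Request:
{"op": "drive_tool", "data": {"targets": [[-0.5,-0.04,0,0,0,0],[-0.4,-0.03,0,0,0,0],[0,0,-0.4,0,0,0],[0,0,-0.3,0,0,0],[0,0,0,0,0,0]]}}

```text
t: 11.22
eef_pos: [0.3375, -0.0496, 0.0175]
ee_rot: [-3.141, -0.369, -3.065]
force: [0.7, -0.3, -0.2]
width: 0.0521
```

```bash
cat > tip.py <<'E'
from h import *
import sys
np.set_printoptions(precision=4,suppress=True)
s=arm.get_state(); R=RR(s["ee_rot"]); p=np.array(s["eef_pos"]); t=p+R@[0,0,-.0345]
L=np.array([.4293,-.0198]);a=np.radians(4.7); c=np.array([[np.cos(a),np.sin(a)],[-np.sin(a),np.cos(a)]])
print("t",s["t"],"true tip",t,"in ledge mm",1000*c@(t[:2]-L),"F",s["force"])
for cam in ("side","top"):
    im,d=arm.grab_frame(cam); cv2.imwrite(f"pics/{cam}_{sys.argv[1]}.png",im[:,:,::-1]); v,u=np.nonzero(d>0)
    P=pix2w(cam,np.c_[u,v],d[v,u]); T=(P-t)@R
    k=(P[:,2]>.049)&(abs(T[:,1])<s["width"]/2+.02)&(abs(T[:,0])<.013)&(T[:,2]>-.05)&(T[:,2]<.03)
    if k.sum()>5: print(cam,"lowest hand pts",np.sort(P[k][:,2])[[0,3,8]],"tool z max",np.sort(T[k][:,2])[-4:])
    m,Q=mask_pts("plate",cam,d)
    if Q is not None:
        q=1000*(Q[:,:2]-L)@c.T; q=q[abs(Q[:,2]-.0455)<.004]
        rc=cv2.minAreaRect(q.astype(np.float32)); print(cam,"plate in ledge",round(m,2),len(q),rc,"y 1..99%",np.percentile(q[:,1],[1,99]),"x",np.percentile(q[:,0],[1,99]))
    for x in arm.landmark_of("plate",cam)[:1]: print("  origin in ledge",1000*c@(w(cam,x["point"])[:2]-L),x["score"])
E
python3 tip.py 3
```

```text
t 11.225 true tip [ 0.3499 -0.0487  0.0497] in ledge mm [-81.4972 -22.2508] F [ 0.6541 -0.3212 -0.2499]
side lowest hand pts [0.0492 0.0496 0.0503] tool z max [0.0007 0.0009 0.0012 0.0015]
side plate in ledge 0.87 1119 ((-11.424263000488281, -28.904373168945312), (119.81340789794922, 95.66397094726562), 83.16839599609375) y 1..99% [-89.6011 -18.6979] x [-62.9879  32.2673]
  origin in ledge [-11.8942 -20.0903] 0.8
top lowest hand pts [0.051  0.0547 0.0582] tool z max [-0.0042 -0.0022 -0.001   0.0011]
top plate in ledge 0.81 315 ((1.6301651000976562, 16.188037872314453), (92.52417755126953, 46.87678909301758), 4.722590923309326) y 1..99% [-9.3333 39.8666] x [-42.3481  43.94  ]
  origin in ledge [ -4.8186 -23.7465] 0.67
```

Request:
{"op": "drive_tool", "data": {"targets": [[0,0,-0.11,0,0,0],[0.1,0.008,0,0,0,0],[0.08,0.007,0,0,0,0],[0.06,0.005,0,0,0,0],[0,0,0,0,0,0]]}}

```text
t: 12.15
eef_pos: [0.3476, -0.0488, 0.0136]
ee_rot: [-3.142, -0.368, -3.065]
force: [-0.5, -0.6, 0.3]
width: 0.0524
```

Request:
{"op": "drive_tool", "data": {"targets": [[0.05,0.004,0,0,0,0],[0.05,0.004,0,0,0,0],[0.05,0.004,0,0,0,0],[0.05,0.004,0,0,0,0],[0,0,0,0,0,0]]}}

```text
t: 12.78
eef_pos: [0.356, -0.048, 0.0136]
ee_rot: [3.141, -0.367, -3.065]
force: [-1.4, -0.2, 0.6]
width: 0.0524
```

Request:
{"op": "drive_tool", "data": {"targets": [[0.04,0.003,0,0,0,0],[0.03,0.002,0,0,0,0],[0,0,0,0,0,0]]}}

```text
t: 13.15
eef_pos: [0.3584, -0.0479, 0.0137]
ee_rot: [-3.142, -0.368, -3.065]
force: [-2.7, -2.9, 1.1]
width: 0.0524
```

```bash
python3 tip.py 4
```

```text
t 13.15 true tip [ 0.3707 -0.047   0.0459] in ledge mm [-60.5905 -22.2859] F [-2.6579 -2.9288  1.0924]
side lowest hand pts [0.049  0.0494 0.0497] tool z max [-0.0006 -0.0006 -0.0005  0.0004]
side plate in ledge 0.84 923 ((-2.027179718017578, -28.39397430419922), (111.78606414794922, 95.13103485107422), 88.56204986572266) y 1..99% [-83.3447  20.6041] x [-49.3588  43.3008]
  origin in ledge [ -3.4002 -16.182 ] 0.82
top lowest hand pts [0.0497 0.0521 0.0543] tool z max [-0.0041 -0.0039 -0.0032 -0.003 ]
top plate in ledge 0.88 259 ((3.3101348876953125, 1.5927581787109375), (98.39788818359375, 76.43763732910156), 5.098345756530762) y 1..99% [-34.9131  42.5114] x [-42.9723  49.3028]
  origin in ledge [  3.4648 -19.1475] 0.93
```

Request:
{"op": "drive_tool", "data": {"targets": [[0.04,0.003,0,0,0,0],[0,0,0,0,0,0]]}}

```text
t: 13.7
eef_pos: [0.3602, -0.0477, 0.0137]
ee_rot: [3.142, -0.368, -3.065]
force: [-3.7, -1.4, 1.7]
width: 0.0529
```

Request:
{"op": "drive_tool", "data": {"targets": [[0.03,0.002,0,0,0,0],[0,0,0,0,0,0]]}}

```text
t: 13.95
eef_pos: [0.3605, -0.0478, 0.0137]
ee_rot: [-3.142, -0.369, -3.065]
force: [-4.3, -2.1, 1.8]
width: 0.0527
```

Request:
{"op": "drive_tool", "data": {"targets": [[0.04,0.003,0,0,0,0],[0,0,0,0,0,0]]}}

```text
t: 14.2
eef_pos: [0.3606, -0.0479, 0.0137]
ee_rot: [-3.141, -0.372, -3.066]
force: [-7.5, -3.5, 3.3]
width: 0.0526
```

Request:
{"op": "drive_tool", "data": {"targets": [[0.04,0.003,0,0,0,0],[0,0,0,0,0,0]]}}

```text
t: 14.45
eef_pos: [0.3607, -0.048, 0.0137]
ee_rot: [-3.141, -0.375, -3.066]
force: [-9.7, -1.3, 4.2]
width: 0.0525
```

Request:
{"op": "drive_tool", "data": {"targets": [[-0.4,-0.03,0,0,0,0],[0,0,0.5,0,0,0],[0,0,1,0,0,0],[0,0,1,0,0,0],[0.6,0.2,0,0,-1,0]]}}

```text
t: 15.08
eef_pos: [0.3757, -0.0397, 0.1157]
ee_rot: [-3.135, -0.255, -3.067]
force: [0.3, -0.1, -0.2]
width: 0.0528
```

Request:
{"op": "drive_tool", "data": {"targets": [[0.6,0.2,0,0,-1,0],[0.5,0.2,0,0,-1,0],[0.4,0.2,0,0.28,-0.5,0],[0,0.2,0,0,0,1],[0,0.2,0,0,0,1]]}}

```text
t: 15.7
eef_pos: [0.4334, 0.0004, 0.1143]
ee_rot: [3.139, 0.004, -2.856]
force: [0.7, -0.6, 0.2]
width: 0.0526
```

Request:
{"op": "drive_tool", "data": {"targets": [[0,0.2,0,0,0,1],[0,0.2,0,0,0,1],[0,0.2,0,0,0,1],[0,0.2,0,0,0,1],[0,0.2,0,0,0,1]], "claw": 0.3}}

```text
t: 16.32
eef_pos: [0.4333, 0.0406, 0.1142]
ee_rot: [3.14, 0.004, -2.332]
force: [0.6, -0.1, 0.3]
width: 0.0269
```

Request:
{"op": "drive_tool", "data": {"targets": [[0,0.2,0,0,0,1],[0,0.2,0,0,0,1],[0,0,0,0,0,1],[0,0,0,0,0,1],[0,0,0,0,0,1]]}}

```text
t: 16.95
eef_pos: [0.4333, 0.0564, 0.1142]
ee_rot: [-3.141, 0.003, -1.809]
force: [-0.0, 0.4, 0.3]
width: 0.0266
```

Request:
{"op": "drive_tool", "data": {"targets": [[0,0,0,0,0,1],[0,0,0,0,0,1],[0,0,0,0,0,1]]}}

```text
t: 17.32
eef_pos: [0.4333, 0.0563, 0.1142]
ee_rot: [-3.141, 0.002, -1.495]
force: [-0.2, 0.0, -0.2]
width: 0.0266
```

```bash
python3 st.py; python3 tip.py 5
```

```text
17.325 [0.4333 0.0563 0.1142] rpy [-3.1405  0.0019 -1.4947] q [ 0.5825  0.0298 -0.6015 -0.0014 -0.9377 -0.5056] F [-0.1953  0.0013 -0.1602] 0.026595787285279678
[[ 0.076  -0.9971  0.0009]
 [-0.9971 -0.076   0.002 ]
 [-0.0019 -0.0011 -1.    ]]
tcp in ledge mm [10.1776 75.534 ]
t 17.325 true tip [0.4332 0.0562 0.1487] in ledge mm [10.141  75.4687] F [-0.1953  0.0013 -0.1602]
side lowest hand pts [0.1481 0.1487 0.1493] tool z max [-0.0001  0.0002  0.0003  0.0005]
side plate in ledge 0.85 2174 ((0.7033615112304688, -16.18799591064453), (135.8994903564453, 97.36550903320312), 89.45487213134766) y 1..99% [-82.151   44.9406] x [-47.3343  45.974 ]
top plate in ledge 0.74 1800 ((2.2386932373046875, -25.53909683227539), (112.52616882324219, 95.93173217773438), 89.63868713378906) y 1..99% [-80.054   25.8032] x [-44.6219  48.0852]
  origin in ledge [  3.9769 -17.083 ] 0.66
```

Request:
{"op": "drive_tool", "data": {"targets": [[-0.3,0.0,-0.7,0,0,0],[0,0,-0.8,0,0,0],[0,0,-0.7,0,0,0],[0,0,-0.3,0,0,0],[0,0,-0.14,0,0,0]]}}

```text
t: 18.25
eef_pos: [0.4206, 0.0555, 0.0078]
ee_rot: [3.139, -0.0, -1.499]
force: [-0.5, 0.9, 0.3]
width: 0.0264
```

```bash
python3 tip.py 6
```

```text
t 18.25 true tip [0.4207 0.0555 0.0423] in ledge mm [-2.3922 75.7325] F [-0.47    0.878   0.2803]
side lowest hand pts [0.0492 0.0495 0.05  ] tool z max [-0.0071 -0.0071 -0.007  -0.0069]
side plate in ledge 0.95 2143 ((-0.5628509521484375, -18.08454132080078), (131.33836364746094, 95.1673583984375), 89.3909683227539) y 1..99% [-82.281   43.7668] x [-47.171   45.3498]
  origin in ledge [  0.3264 -12.8586] 0.7
top plate in ledge 0.9 1739 ((2.1807785034179688, -25.85421371459961), (112.2557373046875, 95.87088775634766), 89.43679809570312) y 1..99% [-80.4822  27.7511] x [-44.8007  48.2733]
  origin in ledge [  3.9218 -18.284 ] 0.74
```

Request:
{"op": "drive_tool", "data": {"targets": [[0.02,-0.2,0,0,0,0],[0.02,-0.2,0,0,0,0],[0.011,-0.1,0,0,0,0],[0.011,-0.1,0,0,0,0],[0.011,-0.1,0,0,0,0]]}}

```text
t: 19.18
eef_pos: [0.4233, 0.0277, 0.0082]
ee_rot: [3.14, 0.001, -1.499]
force: [-6.0, 7.9, 4.7]
width: 0.0263
```

Request:
{"op": "drive_tool", "data": {"targets": [[0.011,-0.1,0,0,0,0],[0.011,-0.1,0,0,0,0],[0.011,-0.1,0,0,0,0],[0.011,-0.1,0,0,0,0],[0.011,-0.1,0,0,0,0]]}}

```text
t: 19.8
eef_pos: [0.4249, 0.008, 0.0081]
ee_rot: [3.139, 0.001, -1.499]
force: [-8.6, 11.6, 6.4]
width: 0.0263
```

```bash
python3 tip.py 7; python3 -c "
import cv2
a=cv2.imread('pics/side_7.png')
cv2.imwrite('pics/c7.png',cv2.resize(a[200:350,260:440],(720,600)))"
```

```text
t 19.8 true tip [0.425  0.0079 0.0426] in ledge mm [-2.0518 27.9928] F [-8.6434 11.6351  6.3959]
side lowest hand pts [0.049  0.0495 0.0499] tool z max [-0.0069 -0.0069 -0.0065 -0.0064]
side plate in ledge 0.63 2352 ((0.10584640502929688, -49.34107971191406), (130.67724609375, 97.14217376708984), 89.60228729248047) y 1..99% [-112.9933   13.1712] x [-47.4058  45.913 ]
  origin in ledge [  0.3073 -47.3499] 0.57
top plate in ledge 0.62 1253 ((1.9660797119140625, -51.153175354003906), (125.27360534667969, 96.51744079589844), 89.64580535888672) y 1..99% [-112.1952  -18.9893] x [-45.5618  47.8207]
  origin in ledge [  7.2114 -46.6765] 0.8
```

View pics/c7.png

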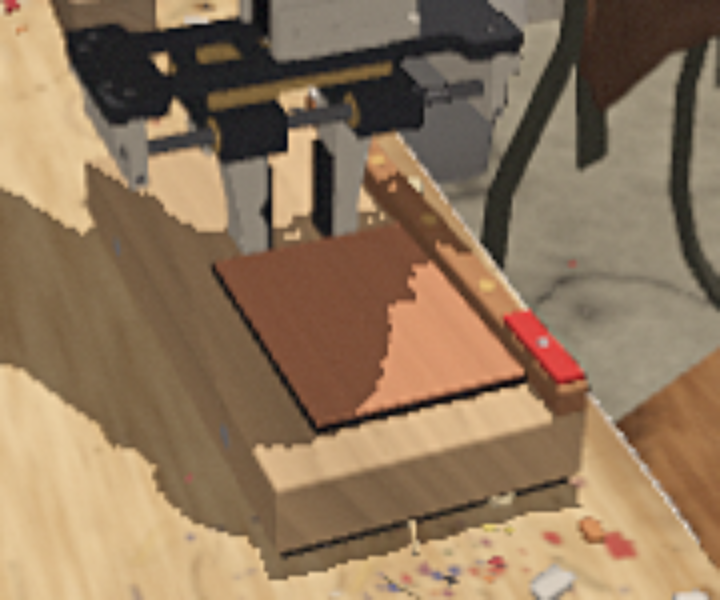

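Request:
{"op": "drive_tool", "data": {"targets": [[0.004,-0.1,0,0,0,0],[0.006,-0.1,0,0,0,0],[0.007,-0.1,0,0,0,0],[0.008,-0.1,0,0,0,0],[0.008,-0.1,0,0,0,0]]}}

```text
t: 20.72
eef_pos: [0.4263, -0.0122, 0.0081]
ee_rot: [3.139, 0.001, -1.499]
force: [-6.6, 9.7, 6.6]
width: 0.0262
```

Request:
{"op": "drive_tool", "data": {"targets": [[0.008,-0.1,0,0,0,0],[0.008,-0.1,0,0,0,0],[0.008,-0.1,0,0,0,0],[0.008,-0.1,0,0,0,0],[0.008,-0.1,0,0,0,0]]}}

```text
t: 21.35
eef_pos: [0.4278, -0.0322, 0.0081]
ee_rot: [3.139, 0.001, -1.499]
force: [-5.5, 9.5, 6.7]
width: 0.0265
```

Request:
{"op": "drive_tool", "data": {"targets": [[0.008,-0.1,0,0,0,0],[0.008,-0.1,0,0,0,0],[0,0,0,0,0,0]]}}

```text
t: 21.72
eef_pos: [0.4284, -0.0405, 0.0081]
ee_rot: [3.139, 0.001, -1.499]
force: [-5.0, 7.5, 6.4]
width: 0.0259
```

```bash
python3 tip.py 8
```

```text
t 21.725 true tip [ 0.4285 -0.0405  0.0426] in ledge mm [ -2.5246 -20.5502] F [-5.0186  7.508   6.3697]
side lowest hand pts [0.0491 0.0496 0.0502] tool z max [-0.0071 -0.0069 -0.0068 -0.0064]
side plate in ledge 0.91 2726 ((0.20255279541015625, -98.38995361328125), (130.61961364746094, 97.38360595703125), 89.58806610107422) y 1..99% [-161.8919  -36.4535] x [-47.5325  45.4236]
top plate in ledge 0.92 1003 ((-29.65473175048828, -116.62190246582031), (76.29762268066406, 156.37095642089844), 34.98368453979492) y 1..99% [-160.3358  -42.3543] x [-46.1293  39.4439]
```

Request:
{"op": "drive_tool", "data": {"targets": [[0.007,-0.1,0,0,0,0],[0.007,-0.09,0,0,0,0],[0,0,0,0,0,0]]}}

```text
t: 22.4
eef_pos: [0.4289, -0.048, 0.0081]
ee_rot: [3.139, 0.001, -1.499]
force: [-6.3, 7.6, 5.8]
width: 0.026
```

Request:
{"op": "drive_tool", "data": {"targets": [[-0.02,0.3,0,0,0,0],[0,0.3,0,0,0,0],[0,0,0.8,0,0,0],[0,0,1,0,0,0],[0,0,0,0,0,0]]}}

```text
t: 23.02
eef_pos: [0.4313, -0.0229, 0.0827]
ee_rot: [-3.138, 0.001, -1.497]
force: [0.2, -0.6, -0.7]
width: 0.0266
```

Request:
{"op": "drive_tool", "data": {"targets": [[0.3,1,0.6,0,0,0],[0.3,1,0,0,0,0],[0,1,0,0,0,0],[0,0,0,0,0,0]]}}

```text
t: 23.52
eef_pos: [0.4529, 0.0981, 0.1033]
ee_rot: [3.139, -0.0, -1.496]
force: [-0.7, 0.2, -1.2]
width: 0.0261
```

```bash
python3 tip.py 9; python3 look.py 9; python3 -c "
import cv2
a=cv2.imread('pics/side_9.png'); b=cv2.imread('pics/top_9.png')
cv2.imwrite('pics/c9.png',cv2.hconcat([cv2.resize(a[210:360,270:430],(400,375)),cv2.resize(b[180:300,320:448],(400,375))]))"
```

```text
t 23.525 true tip [0.4529 0.0981 0.1378] in ledge mm [ 33.2272 115.5925] F [-0.706   0.204  -1.2233]
side lowest hand pts [0.1355 0.1371 0.1386] tool z max [0.0006 0.0012 0.0012 0.0023]
side plate in ledge 0.9 2826 ((-0.9554901123046875, -105.34351348876953), (130.77627563476562, 95.90837860107422), 89.50995635986328) y 1..99% [-169.5342  -43.4975] x [-47.7391  45.1993]
  origin in ledge [  -2.2996 -103.1634] 0.71
top plate in ledge 0.91 2262 ((0.7067489624023438, -104.11449432373047), (130.0933837890625, 98.21275329589844), 89.55378723144531) y 1..99% [-166.252   -40.5558] x [-45.4091  48.2182]
  origin in ledge [   3.9568 -106.3194] 0.74
top [0.2668 0.0605 1.063 ]
plate [(0.58, array([ 0.445 , -0.1264,  0.042 ]))]
   mask 0.96 2435 med [ 0.4391 -0.1235  0.0456] rect [ 438.9 -123.8] [ 99.2 130. ] 4.4
ledge [(0.91, array([ 0.4303, -0.0166,  0.0013]))]
   mask 0.84 4344 med [ 0.4064 -0.0059  0.0398] rect [418.6 -19.8] [124.1 279.3] 4.3
red_tag [(0.42, array([ 0.5003, -0.1262,  0.0533]))]
white_tag []
varnish []
ink [(0.72, array([ 0.4323, -0.0185,  0.0018])), (0.62, array([ 0.3507, -0
[... 428 characters left out ...]
(0.48, array([ 0.4912, -0.1285,  0.052 ])), (0.16, array([ 0.4378, -0.1219,  0.0411]))]
   mask 0.66 168 med [ 0.4936 -0.1272  0.0583] rect [ 493.3 -125.3] [13.9 53.7] 4.1
white_tag [(0.51, array([0.4792, 0.0977, 0.0536]))]
   mask 0.65 83 med [0.4757 0.0934 0.0571] rect [476.1  96.7] [13.3 49. ] 4.2
varnish [(0.58, array([ 0.3008,  0.2944, -0.0085]))]
   mask 0.59 636 med [0.2937 0.2722 0.0396] rect [294.4 273.6] [26.3 50.5] 88.8
ink [(0.88, array([ 0.3467, -0.3239, -0.0005]))]
   mask 0.6 1086 med [ 0.3461 -0.3356  0.0404] rect [ 348.  -330.3] [26.9 32.6] 73.4
sanding [(0.77, array([0.4031, 0.3774, 0.0063]))]
   mask 0.74 686 med [0.4008 0.338  0.0316] rect [404.  371.9] [111.4  54.3] 89.0
```

View pics/c9.png

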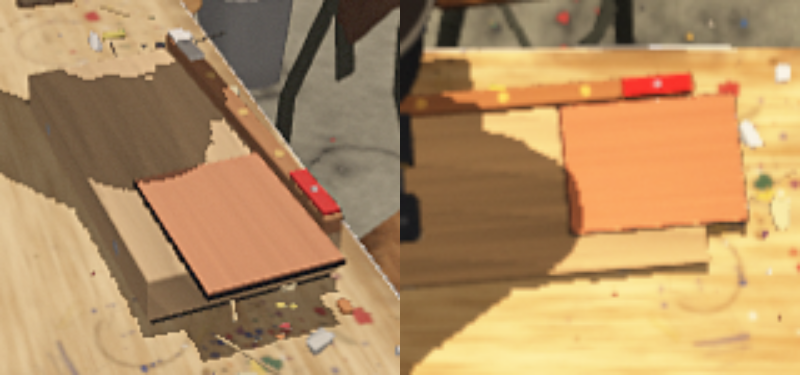

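```bash
python3 -c "
from station import arm
print(arm.job_done())"
```

```text
the job is handed in; nothing more can be done
None
```

The plate is set up for filing: it lies flat against the fence and sticks out about 30 mm over the red-tag end. I handed the job in at about 24 s of the 64 s allowed.

- **How it was done:** I pushed the plate square onto the fence with two open fingertips, then slid it along the fence from its other short edge. It was never lifted. The force on the tool stayed around 15 N at most.
- **Tool reading was off:** the reported tool tip lay about 34 mm beyond the real fingertips. On the first approach the fingers passed over the plate without touching it. I measured the offset in both camera images and corrected for it.
- **Final position:** both cameras agree to about 2 mm.
  - The plate's centre along the ledge is at -104 mm (top camera) and -105 mm (side camera); the target was -105 mm.
  - Across the ledge it is within about 1 mm of its place at the fence.
  - It is turned about 0.2 to 0.5° relative to the ledge, which is within measuring error. The fence was still pushing back with about 6 N at the end of the slide.
- **Bystanders:** the last side view shows the jar, bottle and sanding block where they stood. The top view could not find the jar or the block and gave one false second bottle.
- **Hand:** it is clear, with the fingertips about 9 cm above the far end of the ledge.

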